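Feel the plate gap of a gel casting stand with a taper gauge

TASK

Take the taper gauge (block handle, wedge-shaped steel blade) out of its holder and lower its blade, upright and square, into the middle of the gap between the two white plates of the gel casting stand, until it drags snugly on both plates. Do it gently, without forcing the sprung plate away, and leave the comb in its slot and the other things on the bench where they are. Finish while still gripping the gauge, holding it at that snug depth so that the gap can be read.

Things in the scene. Friction and masses are not known exactly. Their poses are not given: they have to be found in the camera images.
- gauge: Taper gap gauge, 130-210 g, loose, hanging upright in one slot of the holder, its handle resting on the holder's top. Black block handle 50 (x) x 24 (y) x 45 (z) mm, standing on the origin (centre of the handle's underside); grip it across y. Below it a steel blade points down (-z): 90 long, 40 wide (x), a wedge in y: 3 mm thick at the tip, 10.2 mm at the handle.
- gauge_tip (a point): Centre of the gauge blade's lower end, 90 mm below gauge's origin; axes as gauge.
- holder: Fixed white block 210 (x) x 64 (y) x 105 (z) mm, origin at the centre of its underside. Two slots in its top, 50 mm either side of its centre along x, each 45 (x) x 14 (y) mm, 97 mm deep. One holds the gauge, the other the comb, either way round; both tools stand square to the holder's axes.
- comb: Gel comb, 60 g, loose, hanging in the other slot of the holder; leave it there. Black T-bar 80 (x) x 10 (y) x 28 (z) mm standing on its origin, with a white toothed blade 70 mm down from it.
- stand: Fixed gel casting stand: grey base 170 (x) x 150 (y) x 15 (z) mm, origin at the centre of its underside. On it two upright white plates, 120 mm along x, 10 mm thick, face each other across a gap that lies along x near y = 0, open upward, 5.2 to 7.4 mm wide (varies), 96 mm deep: the blade never bottoms. The plate on the -y side is rigid.
- fixed_edge (a point): Middle of the rigid plate's inner edge at the throat, the narrowest part at the top of the gap, 115 mm above the bench. Above it both plates have outward flared lips about 8 mm high. Axes as stand: x along the gap, y across it towards the sprung plate, z up. The gap's middle is midway between this and sprung_edge.
- sprung_edge (a point): Middle of the sprung plate's inner edge at the throat, across the gap from fixed_edge and on the same level; moves with the plate.
- sprung_plate: White plate on the +y side of the gap. Springs hold it on its stop with 2.4 N; pushed away (+y) it yields 1 mm per further 8 N, at most 6 mm. Wedged by the gauge, each mm of depth adds about 0.6 N on each plate. Snug is 3 to 12 N on each plate, felt as an upward drag of about 4 to 12 N on the blade; a net sideways force means it bears on one plate more. 20 N is forcing it.
- clamp: Aluminium clamp bar with two black knobs, fixed on the stand behind the sprung plate: 130 mm along x, 90 mm high, its knobs reaching 80 mm from the gap in +y. Axes as the stand.
- tube_rack: Blue rack of capped tubes, 70 x 160 mm, 99 mm high, loose; leave alone. Origin under its centre.
- beaker: Glass beaker, 70 mm across, 85 mm high, loose; leave alone. Origin under its centre.
- jar: Amber jar, 64 mm across, 70 mm high, loose; leave alone. Origin under its centre.
- gel_bottle: Bottle, 60 mm across, 150 mm high, loose; leave alone. Origin under its centre.
- dish: Closed glass dish, 70 mm across, 18 mm high, loose; leave alone. Origin under its centre.

How it is judged:
By the outcome, as a careful person would: the job done as asked, in the order asked, and still so for the second after the job is handed in, while the arm keeps its last pose, push and grip.
It also fails if it takes over 56 s, if anything falls off the work surface, if the arm or the gripper's body presses on something with over 40 N, if the wrist force passes 120 N, or if a joint passes its speed limit or range.

ROBOT

A 6-joint arm with a two-finger parallel gripper is mounted at the origin on the work surface. World frame = base frame: x ahead of the robot, y to its left, z up, the work surface at z = 0. Lengths are in m, angles in rad, forces in N, time in s.
With the tool pointing down it reaches from about 0.35 to 0.775 m from the base axis. Payload 5.5 kg.
Tool frame: the origin (TCP) lies between the finger pads; the fingertips stand 22 mm ahead of it and the grasp point (between the pads) lies 3 mm ahead of it; z points along the fingers, y is the line along which they close (so a half turn about z gives the same grasp; the last joint's range is limited). The gripper opens to 85 mm and grips with 20 to 120 N. Pads are 22 mm wide; open, the fingers measure 114 mm over their backs; the gripper's body (76 mm by 85 mm) begins 54 mm behind the grasp point. The pads swing forward as they close: fully open they stand 13 mm farther back than shut.
Start: joints at [-1.364, 0.313, 0.046, 1.304, 0, 1.431], TCP at [0.195, -0.541, 0.253] pointing down, gripper open.
Joint ranges: [-2.76, 2.76], [-0.86, 1.69], [-1.03, 1.26], [-2.2, 2.34], [-1.47, 1.5], [-3.14, 3.14]. Speed limits (rad/s): [2.57, 2.57, 3.14, 3.14, 3.14, 3.14].

INTERFACE

Orientations are given as a unit quaternion [w, x, y, z].
In Python, from workcell import env gives the robot as it stands.
- The arm moves only by the shell command python3 nudge.py 'ROWS' [OPENING] [FORCE]. ROWS is one flat JSON list of numbers that holds 1 to 8 rows one after another, with no inner brackets; each row has 6 numbers: dx, dy, dz in m, then a rotation vector rx, ry, rz in rad; each row is the pose to reach, as a shift and turn from the pose commanded when the command began, along the tool's axes at that moment; what a row does not reach only later rows make up. A row lasts 1/8 s, in which the tool goes at most 0.0625 m and 0.188 rad, less where a joint would pass 70% of its speed; a pose out of reach is approached as far as the arm can. OPENING is the finger opening in m, set as the command begins (- or left out keeps the last). The fingers move at their own pace and stop on an object; FORCE is the grip in N (left out, the last holds). Time passes only in rows, so rows that do not move let the fingers close. It prints the time, the measured TCP pose, the force, the opening and the grip force at its end. Input that does not fit is refused with a message, and nothing moves.
- env.get_state(): the state, without advancing time (a new reading comes with each control period).
- env.read_camera(name): name is "side" or "top"; returns a dict with "image" (420x560x3 uint8, red, green, blue), "K" (3x3 intrinsics, pixels), "R" (3x3) and "t" (3): a world point X has camera coordinates R X + t. Camera axes: x right, y down, z forward; pixel columns grow to the right and rows downward; lengths in m; the calibration is good to about 2 mm. A picture is of the moment at which its call begins. There is no depth.
- env.hand_in(): hands the job in; it is judged then, once.
The state is a dict: "clock": time; "joint_pos": joint angles; "qvel": joint speeds; "tau": joint torques, N m; "tcp_pos": TCP position; "orientation": TCP orientation; "wrist_force": force on the tool from outside, world axes, zero at the start; "ft_torque": the same for the moment, N m; "finger_gap": finger opening in m; "grip_force": force on a finger pad.
Only numpy, scipy, OpenCV 4.12 (cv2) and the standard library are available. Lean on these libraries where they do the work, as an engineer would, in place of code of your own. Each camera call takes 0.05 s, during which the arm holds its last target. There are 200 camera calls.

## Working session

There is one attempt and no reset: what is moved stays moved. The work goes in short steps, Python scripts to look and compute and a shell command to move; the robot and the scene stay as the last step left them, time stands still between calls to the robot, and variables do not carry over. Pictures are saved under pics/ and viewed, at most 10 in all, crops included, and the job is handed in when it is done.

```bash
ls; mkdir -p pics; python3 - <<'E'
from workcell import env
import cv2
for n in("side","top"):
    c=env.read_camera(n); cv2.imwrite(f"pics/{n}0.png",c["image"][:,:,::-1]); print(n,c["K"].tolist(),c["R"].round(4).tolist(),c["t"].round(4).tolist())
print(env.get_state())
E
```

```text
nudge.py
pics
workcell.py
side [[483.0159800962086, 0.0, 291.3992520946134], [0.0, 483.0159800962086, 214.6888136192875], [0.0, 0.0, 1.0]] [[0.9984, -0.0567, 0.001], [-0.0369, -0.662, -0.7486], [0.0431, 0.7474, -0.663]] [-0.6064, 0.0802, 1.3444]
top [[432.3582979112037, 0.0, 274.16156974114625], [0.0, 432.3582979112037, 205.6495425830418], [0.0, 0.0, 1.0]] [[-0.0087, -1.0, 0.0019], [-0.9865, 0.0083, -0.1637], [0.1637, -0.0033, -0.9865]] [-0.0106, 0.6358, 1.0118]
{'clock': 0.1, 'joint_pos': array([-1.36362149e+00,  3.13961207e-01,  4.50865175e-02,  1.30357778e+00,
        6.64664633e-06,  1.43118219e+00]), 'qvel': array([ 0.00127256, -0.00323433,  0.0042431 , -0.00138282, -0.00018519,
       -0.00129478]), 'tau': array([ 2.37748231e-03, -4.81726706e+01,  2.99243474e+01,  1.28318233e-02,
       -1.41338819e-04,  5.62585114e-06]), 'tcp_pos': array([ 0.19533028, -0.54036779,  0.25247508]), 'orientation': array([-8.27713369e-04,  9.85004466e-01,  1.72526857e-01, -2.46458685e-05]), 'wrist_force': array([-0.07240545, -0.33198989,  0.37467376]), 'ft_torque': array([-0.02854333,  0.03246251, -0.01984623]), 'grip_force': 0.0, 'finger_gap': 0.08497967234260446}
```

View pics/side0.png

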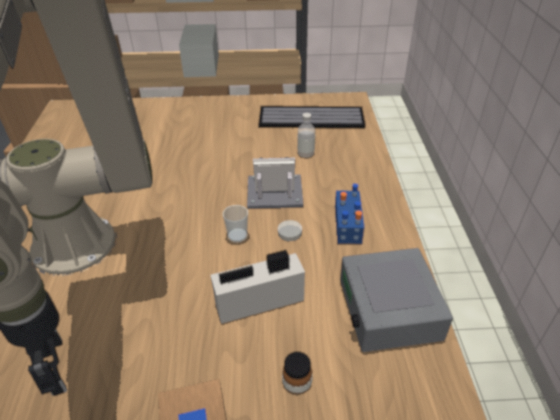

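View pics/top0.png

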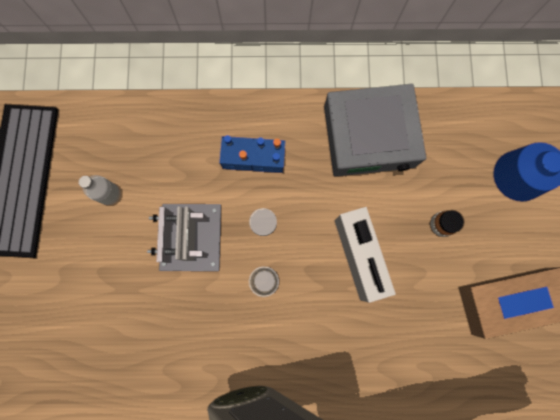

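The side view shows the holder at about (258,290), with the gauge handle at (278,262) and the comb at (236,274). The stand is at (275,180). In the top view the gauge is at (363,232), the comb at (376,274), and the stand's gap runs vertically near (180,235) with the clamp on its left (+y). I'll zoom in next.

```bash
python3 - <<'E'
import cv2,numpy as np
t=cv2.imread("pics/top0.png");s=cv2.imread("pics/side0.png")
def crop(im,x,y,w,h,k): 
    o=cv2.resize(im[y:y+h,x:x+w],None,fx=k,fy=k,interpolation=cv2.INTER_CUBIC)
    for i in range(0,w,10):
        cv2.putText(o,str(x+i),(i*k,8),0,.3,(0,0,255),1); cv2.line(o,(i*k,8),(i*k,14),(0,0,255),1)
    for j in range(10,h,10): cv2.putText(o,str(y+j),(0,j*k+3),0,.3,(0,0,255),1)
    return o
a=crop(t,145,195,80,85,5);b=crop(t,330,200,80,110,5)
H=550;a=cv2.copyMakeBorder(a,0,H-a.shape[0],0,0,cv2.BORDER_CONSTANT);cv2.imwrite("pics/topz.png",np.hstack([a,b]))
a=crop(s,235,145,75,70,5);b=crop(s,205,245,110,80,4)
H=350;b=cv2.copyMakeBorder(b,0,H-b.shape[0],0,0,cv2.BORDER_CONSTANT) ;cv2.imwrite("pics/sidez.png",np.hstack([a,b[:, :420]]))
E
```

```text
(no output)
```

View pics/topz.png

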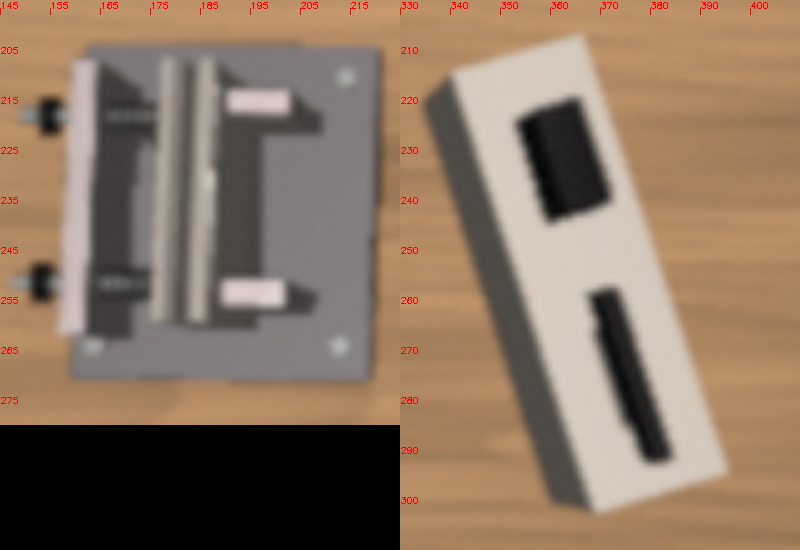

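View pics/sidez.png

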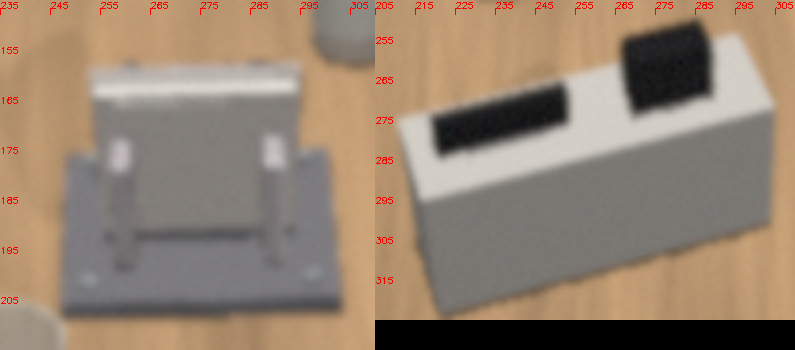

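The top crop shows the holder top corners at (340.6,214.4), (367,207), (395.6,294.4) and (369.4,302.4). The gauge handle sits in the +x slot. The stand base corners are near (162,204), (221,205), (219,271) and (159,271), and the dark gap strip lies between x≈181 and 184. The side crop shows the same holder corners and the plate tops at rows 159–164.

```bash
cat > h.py <<'E'
import numpy as np, cv2
from scipy.optimize import least_squares
from workcell import env
CAL={}
def cal():
    if not CAL:
        for n in("side","top"):
            c=env.read_camera(n); CAL[n]=c
    return CAL
def proj(n,X):
    c=cal()[n]; p=(np.atleast_2d(X)@c["R"].T+c["t"])@c["K"].T
    return p[:,:2]/p[:,2:]
def tri(pt,ps):
    f=lambda X:np.r_[proj("top",X)[0]-pt,proj("side",X)[0]-ps]
    r=least_squares(f,[.5,0,.1]); return r.x,r.fun
def Rz(a): return np.array([[np.cos(a),-np.sin(a),0],[np.sin(a),np.cos(a),0],[0,0,1]])
def fit(obs,x0):
    "obs: (cam, local pt, px)"; 
    f=lambda p:np.concatenate([proj(n,Rz(p[3])@np.array(l)+p[:3])[0]-u for n,l,u in obs])
    r=least_squares(f,x0,loss="soft_l1"); return r.x,r.fun.reshape(-1,2)
E
python3 - <<'E'
from h import *
np.set_printoptions(precision=4,suppress=True)
T=[(369.4,302.4),(395.6,294.4),(367,207),(340.6,214.4)];S=[(210.75,275),(217.5,295),(304.5,271.75),(295.75,253.25)]
P=[]
for a,b in zip(T,S):
    x,r=tri(a,b);P.append(x);print(x,r)
P=np.array(P);print("mean",P.mean(0),"len",np.linalg.norm(P[3]-P[0]),np.linalg.norm(P[1]-P[0]))
L=[(-.105,.032,0),(-.105,-.032,0),(.105,-.032,0),(.105,.032,0)]
p,r=fit([("top",l,u) for l,u in zip(L,T)]+[("side",l,u) for l,u in zip(L,S)],[.5,-.15,.1,.3]);print("holder top",p,r)
a=p[3];g=Rz(a)@[.05,0,0]+p[:3];print("slot",g)
hc=[(x,y,z) for z in(0,.045) for x in(-.025,.025) for y in(-.012,.012)]
H=np.array([Rz(a)@np.array(q)+g for q in hc]);print("handle top",proj("top",H),"side",proj("side",H))
B=[(.085,.075,.015),(.085,-.075,.015),(-.085,-.075,.015),(-.085,.075,.015)]
U=[(162.4,203.6),(221.4,204.6),(219.4,271.2),(159.4,270.8)]
# side base corners: pane scale5
V=[((-.085,-.075,.015),(235+65/5,145+297/5)),((.085,-.075,.015),(235+341/5,145+294/5)),((-.085,.075,.015),(235+68/5,145+153/5)),((.085,.075,.015),(235+327/5,145+150/5))]
p,r=fit([("top",l,u) for l,u in zip(B,U)]+[("side",l,u) for l,u in V],[.6,.2,0,0.]);print("stand",p,r)
for y in(-.012,-.003,.003,.012):
  for z in(.115,.123):
    q=[Rz(p[3])@np.array([x,y,z])+p[:3] for x in(-.06,.06)]
    print(y,z,"top",proj("top",q).ravel(),"side",proj("side",q).ravel())
t=cv2.imread("pics/top0.png").astype(int).sum(2)
for v in(210,215,222,230,238,246,254,257): print(v,t[v,172:194].tolist())
s=cv2.imread("pics/side0.png").astype(int).sum(2)
for u in(260,275,290): print(u,s[155:170,u].tolist())
E
```

```text
[ 0.4051 -0.2292  0.1025] [-0.067  -0.5796 -0.6077  0.0284]
[ 0.4233 -0.2894  0.1025] [-0.1158 -1.0213 -1.0233  0.0562]
[ 0.6234 -0.233   0.1041] [-0.0427 -0.5594 -0.5497  0.1064]
[ 0.6067 -0.1709  0.1027] [-0.0462 -0.5876 -0.6035  0.1117]
mean [ 0.5146 -0.2306  0.1029] len 0.20986017045289254 0.06288787803771698
holder top [ 0.5146 -0.2306  0.1029  0.2782] [[-0.2689 -0.4382]
 [ 0.3015 -0.6119]
 [-0.4049 -0.8584]
 [ 0.0062 -0.6181]
 [-0.7332 -0.2511]
 [-1.469   0.2416]
 [-0.1834  0.2813]
 [-0.5825  0.0864]]
slot [ 0.5626 -0.2168  0.1029]
handle top [[369.337  241.2959]
 [359.4815 244.2349]
 [362.5264 220.7182]
 [352.7397 223.6107]
 [373.7986 239.618 ]
 [363.4901 242.6917]
 [366.6379 218.1055]
 [356.4046 221.1283]] side [[269.0785 274.4033]
 [266.0697 267.1493]
 [289.3983 269.1361]
 [286.1228 262.0371]
 [268.4885 261.1567]
 [265.408  253.9101]
 [289.363  255.8951]
 [286.001  248.8075]]
stand [ 0.5649  0.1955 -0.003  -0.017 ] [[ 0.1891 -0.4231]
 [-0.1521 -0.9245]
 [-0.084  -0.3088]
 [-0.2579 -0.415 ]
 [-1.7649  1.2121]
 [-0.3496  0.3968]
 [-0.9615 -0.0976]
 [-0.2083 -0.7122]]
-0.012 0.
[... 1230 characters left out ...]

238 [354, 373, 381, 423, 482, 490, 429, 381, 324, 261, 300, 404, 480, 510, 504, 442, 296, 215, 211, 212, 212, 208]
246 [353, 372, 385, 438, 496, 480, 406, 358, 303, 257, 325, 437, 498, 479, 402, 320, 245, 211, 213, 215, 210, 212]
254 [180, 199, 253, 395, 492, 464, 394, 330, 254, 252, 345, 460, 513, 466, 345, 255, 292, 447, 575, 613, 613, 612]
257 [352, 376, 405, 464, 493, 447, 384, 328, 255, 256, 349, 460, 506, 461, 344, 240, 220, 223, 231, 235, 234, 233]
260 [458, 447, 432, 467, 517, 545, 582, 631, 617, 536, 483, 435, 392, 383, 381]
275 [443, 445, 474, 517, 538, 549, 591, 634, 580, 470, 421, 394, 385, 379, 386]
290 [455, 453, 474, 496, 509, 546, 622, 635, 534, 421, 382, 382, 379, 377, 376]
```

```bash
cat >> h.py <<'E'
from scipy.spatial.transform import Rotation as Ro
def go(p,yaw):
    "tool-axis shift and turn from measured pose to world p, tool x-axis yaw, pointing down"
    s=env.get_state(); q=s["orientation"]; R=Ro.from_quat(np.r_[q[1:],q[0]])
    G=Ro.from_euler("z",yaw)*Ro.from_euler("x",np.pi)
    print("t",s["clock"],"tcp",s["tcp_pos"].round(4),"shift",R.inv().apply(np.array(p)-s["tcp_pos"]).round(4),"turn",(R.inv()*G).as_rotvec().round(4),"F",s["wrist_force"].round(2),"M",s["ft_torque"].round(3),"gap",round(s["finger_gap"],4),"grip",round(s["grip_force"],1))
E
python3 -c "
from h import *
go([.5626,-.2168,.22],.278-np.pi)"
```

```text
t 0.2 tcp [ 0.1953 -0.5405  0.2527] shift [ 0.4554 -0.1796  0.033 ] turn [ 2.0000e-04 -1.7000e-03 -3.0728e+00] F [-0.01 -0.21  0.2 ] M [ 0.008 -0.01   0.014] gap 0.0853 grip 0.0
```

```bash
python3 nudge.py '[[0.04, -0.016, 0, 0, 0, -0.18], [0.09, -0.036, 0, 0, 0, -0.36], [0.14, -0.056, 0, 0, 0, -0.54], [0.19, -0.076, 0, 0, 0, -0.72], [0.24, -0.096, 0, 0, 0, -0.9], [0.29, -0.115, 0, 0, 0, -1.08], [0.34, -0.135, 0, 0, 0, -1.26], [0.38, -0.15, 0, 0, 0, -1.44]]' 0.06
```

```text
refused: ROWS must be one flat list, 6 numbers to a row, no inner brackets. Nothing was moved.
```

I used the wrong layout. The manual says one flat list, 6 numbers to a row, no inner brackets; once more.

```bash
python3 nudge.py '[0.04, -0.016, 0, 0, 0, -0.18, 0.09, -0.036, 0, 0, 0, -0.36, 0.14, -0.056, 0, 0, 0, -0.54, 0.19, -0.076, 0, 0, 0, -0.72, 0.24, -0.096, 0, 0, 0, -0.9, 0.29, -0.115, 0, 0, 0, -1.08, 0.34, -0.135, 0, 0, 0, -1.26, 0.38, -0.15, 0, 0, 0, -1.44]' 0.06; python3 -c "
from h import *
go([.5626,-.2168,.22],.278-np.pi)"
```

```text
clock: 1.2
tcp_pos: [0.5031, -0.2689, 0.2532]
orientation: [-0.0, 0.624, 0.781, -0.0]
wrist_force: [0.3, -0.3, -0.6]
finger_gap: 0.0601
grip_force: 0.0
t 1.2 tcp [ 0.5031 -0.2689  0.2532] shift [0.0376 0.0695 0.0332] turn [ 0.     -0.     -1.6258] F [ 0.26 -0.31 -0.63] M [ 0.022 -0.02  -0.017] gap 0.0601 grip 0.0
```

```bash
python3 nudge.py '[0.01, 0.01, 0, 0, 0, -0.18, 0.02, 0.03, 0.01, 0, 0, -0.36, 0.03, 0.05, 0.02, 0, 0, -0.54, 0.0376, 0.0695, 0.03, 0, 0, -0.72, 0.0376, 0.0695, 0.03, 0, 0, -0.9, 0.0376, 0.0695, 0.03, 0, 0, -1.08, 0.0376, 0.0695, 0.03, 0, 0, -1.26, 0.0376, 0.0695, 0.033, 0, 0, -1.44]'; python3 nudge.py '[0, 0, 0, 0, 0, -0.186, 0, 0, 0, 0, 0, -0.186]'; python3 - <<'E'
from h import *
go([.5626,-.2168,.133],.278-np.pi)
o=[]
for n,(x,y) in(("top",(320,190)),("side",(200,190))):
    im=env.read_camera(n)["image"][:,:,::-1]; o.append(cv2.resize(im[y:y+120,x:x+120],None,fx=3.3,fy=3.3,interpolation=cv2.INTER_CUBIC))
cv2.imwrite("pics/hover.png",np.hstack(o))
E
```

```text
clock: 2.2
tcp_pos: [0.5617, -0.2189, 0.2202]
orientation: [-0.0, -0.046, 0.999, -0.0]
wrist_force: [0.0, 0.3, 0.1]
finger_gap: 0.06
grip_force: 0.0
clock: 2.45
tcp_pos: [0.5615, -0.2189, 0.22]
orientation: [-0.0, -0.134, 0.991, 0.0]
wrist_force: [0.1, 0.1, -0.1]
finger_gap: 0.0598
grip_force: 0.0
t 2.45 tcp [ 0.5615 -0.2189  0.22  ] shift [-0.0016  0.0017  0.087 ] turn [ 0.0003 -0.0004 -0.0088] F [ 0.14  0.05 -0.06] M [-0.017  0.037  0.018] gap 0.0598 grip 0.0
```

View pics/hover.png

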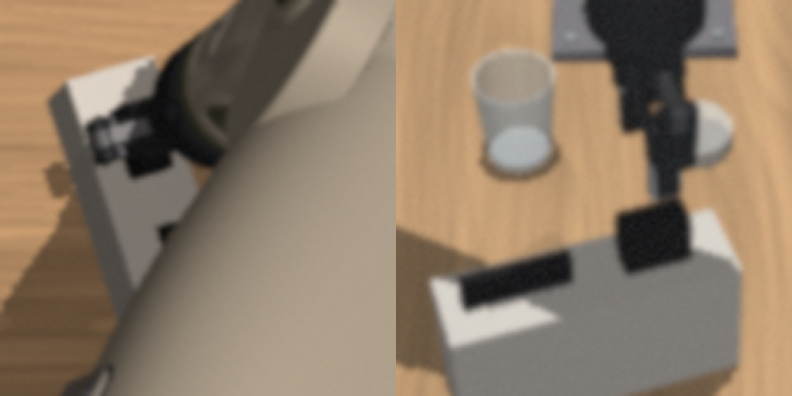

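The gripper hovers over the gauge handle, with the fingers straddling it across y (side crop, handle at about (655,235)). I'll descend and close.

```bash
python3 nudge.py '[-0.0016, 0.0017, 0.03, 0, 0, -0.009, -0.0016, 0.0017, 0.06, 0, 0, -0.009, -0.0016, 0.0017, 0.082, 0, 0, -0.009, -0.0016, 0.0017, 0.087, 0, 0, -0.009, -0.0016, 0.0017, 0.087, 0, 0, -0.009]' && python3 nudge.py '[0, 0, 0, 0, 0, 0, 0, 0, 0, 0, 0, 0, 0, 0, 0, 0, 0, 0, 0, 0, 0, 0, 0, 0]' 0.0 40;  python3 -c "
from h import *
go([.5626,-.2168,.133],.278-np.pi)"
```

```text
clock: 3.18
tcp_pos: [0.5629, -0.217, 0.1336]
orientation: [0.0, -0.139, 0.99, -0.0]
wrist_force: [-0.8, -0.0, 0.3]
finger_gap: 0.06
grip_force: 0.0
clock: 3.68
tcp_pos: [0.5633, -0.2172, 0.1344]
orientation: [0.001, -0.14, 0.99, -0.001]
wrist_force: [-0.1, 0.7, 6.1]
finger_gap: 0.0233
grip_force: 40.0
t 3.675 tcp [ 0.5633 -0.2172  0.1344] shift [0.0006 0.0006 0.0014] turn [-0.0015  0.0014  0.0021] F [-0.11  0.73  6.14] M [-0.004  0.028 -0.003] gap 0.0233 grip 40.0
```

```bash
python3 nudge.py '[0, 0, 0, 0, 0, 0, 0, 0, -0.01, 0, 0, 0, 0, 0, -0.03, 0, 0, 0, 0, 0, -0.06, 0, 0, 0, 0, 0, -0.1, 0, 0, 0, 0, 0, -0.14, 0, 0, 0, 0, 0, -0.15, 0, 0, 0, 0, 0, -0.15, 0, 0, 0]' - 60;  python3 - <<'E'
from h import *
p=[.5649,.1955,0];a=-.017
go((Rz(a)@[0,.002,0]+p)+[0,0,.283],a-np.pi)
im=env.read_camera("side")["image"][:,:,::-1]; x,y=200,150
cv2.imwrite("pics/lift.png",cv2.resize(im[y:y+140,x:x+140],None,fx=4,fy=4,interpolation=cv2.INTER_CUBIC))
E
```

```text
clock: 4.68
tcp_pos: [0.5628, -0.2169, 0.2832]
orientation: [0.0, -0.14, 0.99, -0.0]
wrist_force: [-1.0, 0.3, -2.1]
finger_gap: 0.0233
grip_force: 59.1
t 4.675 tcp [ 0.5628 -0.2169  0.2832] shift [-1.167e-01  3.977e-01  1.000e-04] turn [-3.000e-04  2.000e-04  2.972e-01] F [-1.    0.32 -2.11] M [-0.006 -0.021  0.017] gap 0.0233 grip 59.1
```

View pics/lift.png

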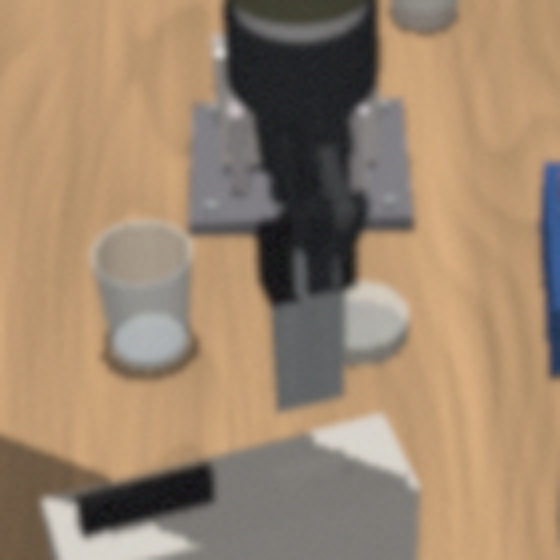

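The gauge is lifted clear, with the blade upright (tip about (277,250) in full-image pixels), and the comb is still in its slot. I'll carry it over the stand.

```bash
python3 - <<'E'
from h import *
for dx in(-.0025,0,.0025):
  X=np.array([[.5628,-.2169,.1638]])+(Rz(.28)@np.array([[dx-.02,0,0],[dx+.02,0,0]]).T).T
  print(dx,proj("side",X))
E
python3 nudge.py '[-0.007, 0.025, 0, 0, 0, 0.04, -0.022, 0.075, 0, 0, 0, 0.08, -0.038, 0.13, 0, 0, 0, 0.12, -0.055, 0.187, 0, 0, 0, 0.17, -0.072, 0.244, 0, 0, 0, 0.21, -0.089, 0.3, 0, 0, 0, 0.25, -0.104, 0.355, 0, 0, 0, 0.28, -0.1155, 0.3935, 0, 0, 0, 0.297]'; python3 nudge.py '[-0.001, 0.004, 0, 0, 0, 0, -0.001, 0.004, 0, 0, 0, 0, -0.001, 0.004, 0, 0, 0, 0]'
python3 - <<'E'
from h import *
p=[.5649,.1955,0];a=-.017
go((Rz(a)@[0,.002,0]+p)+[0,0,.283],a-np.pi)
o=[]
for n,(x,y) in(("top",(135,180)),("side",(225,95))):
    im=env.read_camera(n)["image"][:,:,::-1]; cv2.imwrite(f"pics/{n}_st.png",im);o.append(cv2.resize(im[y:y+115,x:x+100],None,fx=4,fy=4,interpolation=cv2.INTER_CUBIC))
cv2.imwrite("pics/over.png",np.hstack(o))
E
```

```text
-0.0025 [[267.84109422 252.40515614]
 [284.59727978 248.23792634]]
0 [[268.89726454 252.14248869]
 [285.63453562 247.97996289]]
0.0025 [[269.95223761 251.880119  ]
 [286.6706262  247.72228923]]
clock: 5.82
tcp_pos: [0.5638, 0.1956, 0.2815]
orientation: [-0.001, 0.008, 1.0, -0.0]
wrist_force: [0.1, -0.3, -1.4]
finger_gap: 0.0234
grip_force: 59.1
clock: 6.2
tcp_pos: [0.5659, 0.196, 0.2827]
orientation: [-0.001, 0.009, 1.0, -0.0]
wrist_force: [-1.1, -0.3, -1.1]
finger_gap: 0.0234
grip_force: 59.4
t 6.2 tcp [0.5659 0.196  0.2827] shift [ 0.001   0.0015 -0.0003] turn [-0.0007 -0.0011 -0.0013] F [-1.13 -0.35 -1.05] M [ 0.02  -0.012 -0.022] gap 0.0234 grip 59.4
```

View pics/over.png

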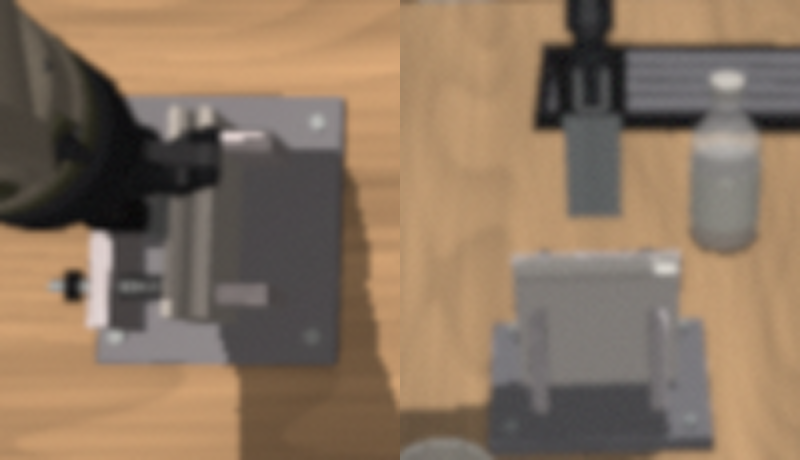

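Over the stand, the blade tip is at about u=273.5 and the plates' middle at about 274.3 in the side view, so it is nearly centred. I'll go down to just above the lips and compare there.

```bash
python3 nudge.py '[0, 0.0015, 0.01, 0, 0, 0, 0, 0.0015, 0.025, 0, 0, 0, 0, 0.0015, 0.032, 0, 0, 0, 0, 0.0015, 0.032, 0, 0, 0, 0, 0.0015, 0.032, 0, 0, 0]'
python3 - <<'E'
from h import *
np.set_printoptions(precision=2,suppress=True)
p=np.array([.5649,.1955,0]);a=-.017
go((Rz(a)@[0,.002,0]+p)+[0,0,.252],a-np.pi)
s=env.get_state();t=s["tcp_pos"]-[0,0,.1194]
print("tip",t,proj("side",[t-[.02,0,0],t,t+[.02,0,0]]).ravel())
im=env.read_camera("side")["image"][:,:,::-1]; x,y=235,120
cv2.imwrite("pics/near.png",cv2.resize(im[y:y+70,x:x+75],None,fx=8,fy=8,interpolation=cv2.INTER_CUBIC))
E
```

```text
clock: 6.92
tcp_pos: [0.5661, 0.1987, 0.2515]
orientation: [0.0, 0.008, 1.0, -0.0]
wrist_force: [0.3, -0.3, -1.2]
finger_gap: 0.0236
grip_force: 59.4
t 6.925 tcp [0.57 0.2  0.25] shift [ 0. -0. -0.] turn [-0.  0.  0.] F [ 0.34 -0.27 -1.23] M [ 0.01 -0.01 -0.01] gap 0.0236 grip 59.4
tip [0.57 0.2  0.13] [266.96 157.09 273.72 156.88 280.47 156.66]
```

View pics/near.png

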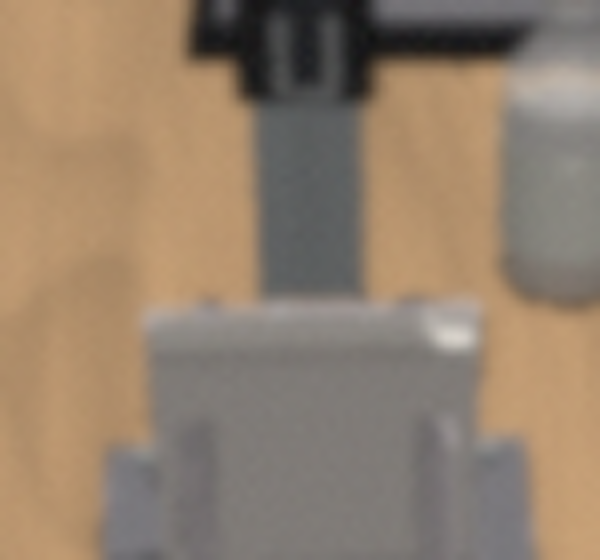

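The tip is centred in x (273.8 against 274.0), at row 157.5, just above the far lip. Combining the top and side estimates, I'll shift about -1.3 mm in y and feel the way down.

```bash
python3 nudge.py '[0, -0.0013, 0, 0, 0, 0, 0, -0.0013, 0.004, 0, 0, 0, 0, -0.0013, 0.008, 0, 0, 0, 0, -0.0013, 0.01, 0, 0, 0, 0, -0.0013, 0.01, 0, 0, 0]'; python3 nudge.py '[0, 0, 0.002, 0, 0, 0, 0, 0, 0.004, 0, 0, 0, 0, 0, 0.004, 0, 0, 0]';python3 nudge.py '[0, 0, 0.002, 0, 0, 0, 0, 0, 0.004, 0, 0, 0, 0, 0, 0.004, 0, 0, 0]'; python3 -c "
from h import *
go([.566,.1974,.24],-.017-np.pi)"
```

```text
clock: 7.7
tcp_pos: [0.5658, 0.1974, 0.2409]
orientation: [-0.0, 0.008, 1.0, -0.0]
wrist_force: [-0.6, 0.3, -0.3]
finger_gap: 0.0236
grip_force: 59.4
clock: 8.07
tcp_pos: [0.5659, 0.1973, 0.237]
orientation: [-0.0, 0.008, 1.0, -0.0]
wrist_force: [-0.1, -0.2, -1.3]
finger_gap: 0.0233
grip_force: 59.4
clock: 8.45
tcp_pos: [0.5662, 0.1967, 0.2333]
orientation: [0.0, 0.009, 1.0, -0.001]
wrist_force: [0.7, -3.9, -0.8]
finger_gap: 0.023
grip_force: 59.7
t 8.45 tcp [0.5662 0.1967 0.2333] shift [ 0.0002  0.0007 -0.0067] turn [-0.0016  0.0005 -0.0003] F [ 0.68 -3.88 -0.77] M [-1.12 -0.11  0.04] gap 0.023 grip 59.7
```

Lateral force is -3.9 N, so the blade is touching the sprung side. I'll back off in -y.

```bash
python3 nudge.py '[0, -0.001, 0, 0, 0, 0, 0, -0.0018, 0, 0, 0, 0, 0, -0.0018, 0, 0, 0, 0]'; python3 nudge.py '[0, 0, 0.004, 0, 0, 0, 0, 0, 0.008, 0, 0, 0, 0, 0, 0.008, 0, 0, 0]';python3 -c "
from h import *
go([.566,.1974,.24],-.017-np.pi)"
```

```text
clock: 8.82
tcp_pos: [0.5658, 0.1959, 0.233]
orientation: [-0.0, 0.008, 1.0, 0.0]
wrist_force: [1.2, -0.7, -2.1]
finger_gap: 0.0234
grip_force: 59.4
clock: 9.2
tcp_pos: [0.5655, 0.1957, 0.2245]
orientation: [-0.001, 0.008, 1.0, 0.0]
wrist_force: [0.3, -0.2, -2.9]
finger_gap: 0.0239
grip_force: 59.4
t 9.2 tcp [0.5655 0.1957 0.2245] shift [-0.0004  0.0017 -0.0155] turn [ 0.     -0.0013  0.0004] F [ 0.33 -0.21 -2.86] M [-0.081 -0.023 -0.012] gap 0.0239 grip 59.4
```

```bash
for i in 1 2; do python3 nudge.py '[0, 0, 0.003, 0, 0, 0, 0, 0, 0.006, 0, 0, 0, 0, 0, 0.006, 0, 0, 0, 0, 0, 0.006, 0, 0, 0]'|sed -n '2p;4p'; python3 -c "
from h import *
go([.566,.1974,.24],-.017-np.pi)"; done
```

```text
tcp_pos: [0.5659, 0.1955, 0.2192]
wrist_force: [-0.1, -0.8, -1.4]
t 9.7 tcp [0.5659 0.1955 0.2192] shift [-0.0001  0.0019 -0.0208] turn [-0.0002 -0.0003  0.0002] F [-0.1  -0.82 -1.4 ] M [-0.227  0.075 -0.008] gap 0.0234 grip 59.4
tcp_pos: [0.5659, 0.1954, 0.213]
wrist_force: [0.6, -1.5, -1.2]
t 10.2 tcp [0.5659 0.1954 0.213 ] shift [-0.0001  0.002  -0.027 ] turn [-0.0005 -0.0004  0.0001] F [ 0.57 -1.53 -1.19] M [-0.529 -0.018  0.054] gap 0.0232 grip 59.4
```

```bash
python3 nudge.py '[0, -0.0008, 0, 0, 0, 0, 0, -0.0008, 0, 0, 0, 0, 0, -0.0008, 0, 0, 0, 0]'|sed -n '2p;4p'; python3 -c "
from h import *
go([.566,.1974,.24],-.017-np.pi)";  python3 nudge.py '[0, 0, 0.003, 0, 0, 0, 0, 0, 0.006, 0, 0, 0, 0, 0, 0.006, 0, 0, 0, 0, 0, 0.006, 0, 0, 0]'|sed -n '2p;4p'; python3 -c "
from h import *
go([.566,.1974,.24],-.017-np.pi)"
```

```text
tcp_pos: [0.566, 0.195, 0.2134]
wrist_force: [-0.1, -1.0, -1.4]
t 10.575 tcp [0.566  0.195  0.2134] shift [ 0.      0.0024 -0.0266] turn [0.0004 0.0002 0.0003] F [-0.07 -1.   -1.4 ] M [ 0.05   0.03  -0.049] gap 0.0233 grip 59.4
tcp_pos: [0.5658, 0.1949, 0.2072]
wrist_force: [-1.3, -0.1, -1.9]
t 11.075 tcp [0.5658 0.1949 0.2072] shift [-0.0001  0.0025 -0.0328] turn [ 0.0001 -0.0003  0.0003] F [-1.27 -0.13 -1.87] M [0.168 0.021 0.01 ] gap 0.0233 grip 59.4
```

```bash
for i in 1 2; do python3 nudge.py '[0, 0.0001, 0.0015, 0, 0, 0, 0, 0.0001, 0.003, 0, 0, 0, 0, 0.0001, 0.003, 0, 0, 0, 0, 0.0001, 0.003, 0, 0, 0]'|sed -n '2p;4p'; python3 -c "
from h import *
go([.566,.1974,.24],-.017-np.pi)";done
```

```text
tcp_pos: [0.5661, 0.1949, 0.2043]
wrist_force: [1.0, 1.2, -0.4]
t 11.575 tcp [0.5661 0.1949 0.2043] shift [ 0.0001  0.0025 -0.0357] turn [0.0001 0.0003 0.0002] F [ 1.02  1.16 -0.44] M [ 0.169 -0.15   0.04 ] gap 0.0232 grip 59.5
tcp_pos: [0.5662, 0.195, 0.2015]
wrist_force: [0.7, 0.1, 2.2]
t 12.075 tcp [0.5662 0.195  0.2015] shift [ 0.0002  0.0024 -0.0385] turn [0.0001 0.0008 0.0002] F [0.68 0.11 2.16] M [ 0.176 -0.107  0.042] gap 0.0237 grip 59.8
```

Drag is appearing on both plates. I'll take small steps with averaged readings.

```bash
cat >> h.py <<'E'
def avg(n=10):
    L=[]
    for _ in range(n):
        env.read_camera("side"); s=env.get_state(); L.append(np.r_[s["wrist_force"],s["ft_torque"],s["tcp_pos"]])
    L=np.array(L);print("avg F",L.mean(0)[:3].round(2),"M",L.mean(0)[3:6].round(3),"tcp",L.mean(0)[6:].round(4),"t",s["clock"])
E
python3 -c "from h import *;avg()"; python3 nudge.py '[0, 0.0001, 0.001, 0, 0, 0, 0, 0.0001, 0.002, 0, 0, 0, 0, 0.0001, 0.002, 0, 0, 0, 0, 0.0001, 0.002, 0, 0, 0]'|sed -n '4p';python3 -c "
from h import *;avg();go([.5659,.195,.24],-.017-np.pi)"
```

```text
avg F [0.72 0.76 3.12] M [ 0.155 -0.181  0.067] tcp [0.5662 0.195  0.2015] t 12.575
wrist_force: [1.1, 0.1, 3.4]
avg F [0.85 1.23 2.98] M [ 0.276 -0.198  0.053] tcp [0.5659 0.1951 0.1992] t 13.575
t 13.575 tcp [0.5659 0.1951 0.1992] shift [ 0.     -0.0001 -0.0408] turn [-0.     -0.      0.0002] F [1.14 1.69 2.7 ] M [ 0.283 -0.185  0.043] gap 0.0235 grip 60.0
```

```bash
python3 nudge.py '[0, 0.0002, 0.001, 0, 0, 0, 0, 0.0002, 0.0025, 0, 0, 0, 0, 0.0002, 0.0025, 0, 0, 0, 0, 0.0002, 0.0025, 0, 0, 0]'|sed -n '4p';python3 -c "
from h import *;avg();go([.5659,.195,.24],-.017-np.pi)"
```

```text
wrist_force: [-0.5, 0.8, 4.8]
avg F [-0.04  0.5   4.83] M [ 0.117 -0.028  0.091] tcp [0.566  0.1952 0.1969] t 14.575
t 14.575 tcp [0.566  0.1952 0.1969] shift [ 0.0001 -0.0002 -0.0431] turn [-0.0002  0.0001  0.0001] F [-0.04  0.45  4.79] M [0.161 0.018 0.117] gap 0.0233 grip 60.2
```

```bash
python3 nudge.py '[0, 0.0001, 0.001, 0, 0, 0, 0, 0.0001, 0.001, 0, 0, 0, 0, 0.0001, 0.001, 0, 0, 0, 0, 0.0001, 0.001, 0, 0, 0]'|sed -n '4p';python3 - <<'E'
from h import *
avg();go([.5659,.195,.24],-.017-np.pi)
im=env.read_camera("side")["image"][:,:,::-1]; x,y=205,100
cv2.imwrite("pics/fin.png",cv2.resize(im[y:y+200,x:x+180],None,fx=3,fy=3,interpolation=cv2.INTER_CUBIC))
E
```

```text
wrist_force: [-0.1, 0.1, 5.5]
avg F [0.17 0.49 5.37] M [ 0.063 -0.014  0.078] tcp [0.566  0.1953 0.1959] t 15.575
t 15.575 tcp [0.566  0.1953 0.1959] shift [ 0.0001 -0.0003 -0.0441] turn [-0.0003  0.0001  0.0001] F [-0.12  0.46  5.16] M [ 0.089 -0.063  0.071] gap 0.0235 grip 60.4
```

View pics/fin.png

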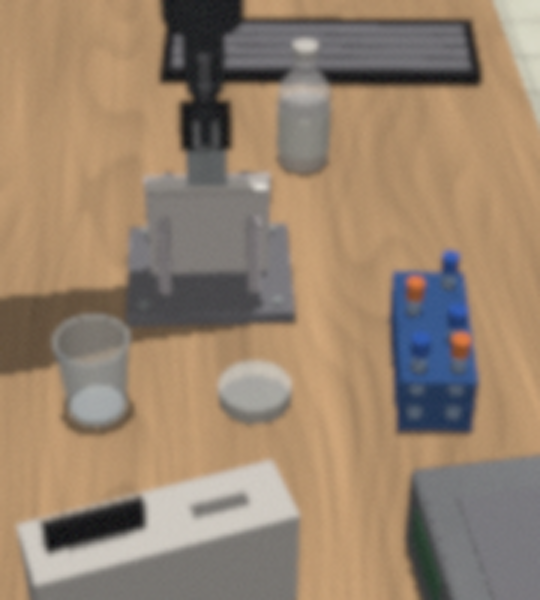

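The blade sits upright between the plates, centred along the gap (crop (206,170)), with about 7 N of drag and 0.5 N net sideways force. The comb and the other things haven't moved, so I'm handing in.

```bash
python3 -c "
from workcell import env
print(env.hand_in())"
```

```text
the job is handed in; nothing more can be done
None
```

The job is handed in at about 15.6 s: the gauge is still gripped, held upright in the middle of the gap at about 7 N drag with about 0.5 N net sideways force, and in the last side-camera picture the comb and the other things look unmoved.

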